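Find the heavy objective by its weight and hold it up to the scanner

ROBOT

A 6-joint arm with a two-finger parallel gripper is mounted at the origin on the work surface. World frame = base frame: x ahead of the robot, y to its left, z up, the work surface at z = 0. Lengths are in m, angles in rad, forces in N, time in s.
With the tool pointing down it reaches from about 0.275 to 0.875 m from the base axis. Payload 12.5 kg.
Tool frame: the origin (TCP) lies at the very end of the fingers, on their centre line; the grasp point (between the pads) lies 19 mm behind it; x points along the fingers, y is the direction in which the jaws open and shut, and the axes are right-handed (so a half turn about x gives the same grasp; the last joint's range is limited). The gripper opens to 85 mm and grips with 20 to 120 N. Pads are 22 mm wide; open, the fingers measure 114 mm over their backs; the gripper's body (76 mm by 85 mm) begins 54 mm behind the grasp point. The pads swing forward as they close: fully open they stand 13 mm farther back than shut.
Start: joints at [1.146, 0.351, 1.652, -0, 1.139, -0.085], TCP at [0.183, 0.519, 0.231] pointing down, gripper open.
Joint ranges: [-2.75, 2.75], [-0.79, 2.1], [0.01, 2.65], [-1.57, 4.71], [0.07, 3.14], [-2.87, 2.87]. Speed limits (rad/s): [2.22, 2.22, 2.79, 3.14, 3.14, 3.14].

INTERFACE

Orientations are given as a 3x3 rotation matrix whose columns are the frame's x, y, z axes.
In Python, from bench import manip gives the robot as it stands. Calls block until the motion is done:
- manip.move_ptp(position, orientation): joint-space move of the TCP to a pose.
- manip.move_l(position, attitude=None, max_speed=0.15): straight line of the TCP; attitude=None keeps the orientation; max_speed is the mean speed in m/s.
- manip.move_j(angles): joint-space move.
- manip.set_gripper(opening, effort=None): opening from 0.0 (shut) to 1.0 (fully open); effort is the grip in N (None keeps the last); returns when the fingers have stopped.
- manip.dwell(seconds).
- manip.inverse_kinematics(position, orientation): joint angles nearest the present ones, or None.
- manip.grab_frame(name): name is "side" or "top"; returns (picture, depth): 384x512x3 uint8, red, green, blue; 384x512 float32, m along the optical axis (not along the pixel's ray), 0 where there is no reading.
- manip.get_calibration(name): a dict with "camera_matrix" (3x3 intrinsics, pixels), "R" (3x3) and "t" (3): a world point X has camera coordinates R X + t. Camera axes: x right, y down, z forward; pixel columns grow to the right and rows downward; lengths in m; the calibration is good to about 2 mm. A picture is of the moment at which its call begins. get_calibration takes no time and is no camera call.
A pose or a line that the arm cannot do raises manip.Unreachable and nothing moves.
- manip.sign_off(): hands the job in, once; it reports no verdict.
Trained networks look in the newest picture that a camera, given by its name, has taken for a name from the list of things; names that differ only in an ending like _2 or _b are one class to them, and where a whole thing is asked for, a point or a joint stands for the part that bears it (a point fixed in the world has none). Each returns a list of dicts, best first, with "confidence" (0 to 1); they miss things now and then, are a little off and sometimes report something else, mostly with a low value. They report only what shows in the picture. A call takes as long as a camera call. They do not tell look-alikes from the thing itself.
- manip.look_for(camera, name): "at" ([x, y, z] in m, in world coordinates, good to about 4 mm: the middle of the surface that is visible of it).
Readings, each from a call of its own:
- manip.current_time(): time.
- manip.current_qpos(): joint angles.
- manip.current_joint_vel(): joint speeds.
- manip.current_joint_torque(): joint torques, N m.
- manip.current_ee_pos(): TCP position.
- manip.current_tcp_rot(): TCP orientation.
- manip.current_force(): force on the tool from outside, world axes, zero at the start.
- manip.current_ft_torque(): the same for the moment, N m.
- manip.current_grip_width(): opening from 0.0 (shut) to 1.0 (fully open).
Only numpy, scipy, OpenCV 4.12 (cv2) and the standard library are available. Lean on these libraries where they do the work, as an engineer would, in place of code of your own. Each camera call takes 0.05 s, during which the arm holds its last target.

TASK

The two look-alike lens canisters each hold a microscope objective, and the heavier holds the high-power one we need: lift each in turn clear of the desk and feel its weight, and put the lighter one back upright where it stood. Then hold the heavier one up, upright, with its label squarely facing the scanner's window about 10 cm in front of it and your fingers off the label, and finish while still holding it there. Grip the thin canisters lightly and set them down softly, keep both upright, and neither touch the scanner nor knock the other things about.

Things in the scene. Friction and masses are not known exactly. Their poses are not given: they have to be found in the camera images.
- canister_a_center (a point): First canister: upright plastic objective canister, 44 mm in diameter, 80 mm tall: grey base (lower 46 mm), black screw cap (upper 32 mm), firmly closed. Looks like its twin but holds another lens: each weighs 60 to 320 g, and they differ by 100 g or more. This point is on its axis, half-way up (40 mm above its underside). z up, x out through the label.
- canister_a_label (a point): First canister's label: centre of that canister's paper label with its printed square code: 18 mm wide, 22 mm tall, on a flat on the grey base, facing along x; 22.5 mm out from the axis and 26 mm above the underside (the label spans 15 to 37 mm above it). Axes as the canister. The thin plastic takes a grip of 20 to 50 N well.
- canister_b_center (a point): Second canister: upright plastic objective canister, 44 mm in diameter, 80 mm tall: grey base (lower 46 mm), black screw cap (upper 32 mm), firmly closed. Looks like its twin but holds another lens: each weighs 60 to 320 g, and they differ by 100 g or more. This point is on its axis, half-way up (40 mm above its underside). z up, x out through the label.
- canister_b_label (a point): Second canister's label: centre of that canister's paper label with its printed square code: 18 mm wide, 22 mm tall, on a flat on the grey base, facing along x; 22.5 mm out from the axis and 26 mm above the underside (the label spans 15 to 37 mm above it). Axes as the canister. The thin plastic takes a grip of 20 to 50 N well.
- scanner: Hands-free code scanner on a stand, fixed to the desk: round black base 116 mm in diameter (origin at its underside's centre), thin gooseneck, and a black head about 100 mm long, 70 mm wide and 50 mm tall whose highest point is 245 mm above the desk. It looks along its own -x (z up); the head reaches 75 mm ahead of the origin.
- scanner_window (a point): Centre of the scanner's dark red reading window (50 by 26 mm) in the front of its head, 190 mm above the desk. It looks along its own -x, which is tilted 0.25 rad (14 degrees) downward from level; its y is level.
- desk_top (a point): A point on the wooden desk's flat top, the work surface on which all stands, 0.5 m ahead of the robot.
- oil_bottle_mid (a point): Bystander: small amber immersion-oil bottle, 30 mm in diameter, 65 mm tall, loose; this point is half-way up.
- beaker_mid (a point): Bystander: open steel beaker, 68 mm in diameter, 80 mm tall, loose; this point is half-way up.
- mouse_mid (a point): Bystander: black computer mouse, 104 by 60 mm, 33 mm tall, loose; this point is half-way up, its long side along x.
There are look-alikes about, which are no part of the job. What is shaped like the part that bears canister_b_center but green or yellow is not meant.

How it is judged:
By the outcome, as a careful person would: the job done as asked, in the order asked, and still so for the second after the job is handed in, while the arm keeps its last pose, push and grip.
It also fails if it takes over 64 s, if anything falls off the work surface, if the arm or the gripper's body presses on something with over 40 N, if the wrist force passes 120 N, or if a joint passes its speed limit or range.

## Working session

There is one attempt and no reset: what is moved stays moved. The work goes in short steps, each a Python script; the robot and the scene stay as the last script left them, time stands still between calls to the robot, and variables do not carry over. Pictures are saved under pics/ and viewed, and the job is handed in when it is done.

```bash
mkdir -p pics; ls; cat > h.py <<'E'
import numpy as np, cv2
from bench import manip
np.set_printoptions(precision=4,suppress=True)
def save(img,fn): cv2.imwrite('pics/'+fn,img[:,:,::-1])
def cloud(cam,d):
    c=manip.get_calibration(cam);K=np.array(c['camera_matrix']);R=np.array(c['R']);t=np.array(c['t'])
    v,u=np.mgrid[:d.shape[0],:d.shape[1]]
    P=np.stack([(u-K[0,2])/K[0,0]*d,(v-K[1,2])/K[1,1]*d,d],-1)
    return (P-t)@R
def proj(cam,X):
    c=manip.get_calibration(cam);K=np.array(c['camera_matrix']);p=K@(np.array(c['R'])@np.array(X)+np.array(c['t']));return p[:2]/p[2]
E
python3 - <<'E'
from h import *
for cam in ['side','top']:
    im,d=manip.grab_frame(cam); save(im,cam+'0.png'); np.savez('pics/'+cam+'0.npz',im=im,d=d)
    for n in ['canister_a_center','canister_a_label','scanner','scanner_window','oil_bottle_mid','beaker_mid','mouse_mid']:
        for r in manip.look_for(cam,n): print(cam,n,round(r['confidence'],2),np.array(r['at']),proj(cam,r['at']))
    c=manip.get_calibration(cam); print(-np.array(c['R']).T@np.array(c['t']))
print(manip.current_time())
E
```

```text
pics
side canister_a_label 0.97 [ 0.5401 -0.0539  0.0546] [244.8383 243.1141]
side scanner 0.73 [0.6617 0.2453 0.1311] [232.2985 151.4997]
side scanner_window 0.72 [0.6531 0.2312 0.2189] [231.5488 128.0274]
side oil_bottle_mid 0.7 [ 0.6822 -0.0878  0.036 ] [298.3009 238.3809]
side oil_bottle_mid 0.59 [0.6793 0.0673 0.0296] [266.7614 208.4837]
side beaker_mid 0.72 [ 0.6791 -0.2993  0.053 ] [350.5445 288.3678]
side beaker_mid 0.56 [ 0.5381 -0.052   0.0547] [243.7855 242.8937]
side mouse_mid 0.67 [0.6776 0.0681 0.0287] [266.1021 208.7522]
[ 0.1371 -0.7762  0.8207]
top canister_a_label 0.62 [ 0.4774  0.0119 -0.0036] [240.56   237.4842]
top canister_a_label 0.54 [ 0.5497 -0.0343  0.0779] [259.952  205.3429]
top canister_a_label 0.38 [ 0.5334 -0.2176  0.0815] [337.9216 212.0278]
top scanner 0.89 [0.6608 0.25   0.2223] [119.481  140.8687]
top scanner_window 0.69 [0.6601 0.2479 0.2287] [119.4358 140.2506]
top oil_bottle_mid 0.46 [ 0.6805 -0.0839  0.0387] [278.6371 155.6667]
top beaker_mid 0.39 [0.6817 0.0848 0.0299] [211.7804 155.8296]
top mouse_mid 0.86 [0.6818 0.0841 0.0328] [211.9583 155.4975]
[0.4466 0.0032 0.9232]
0.8
```

View pics/side0.png

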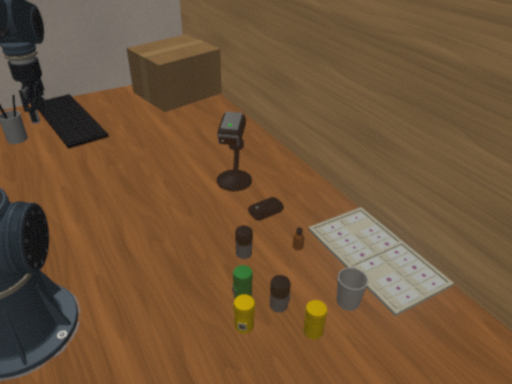

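View pics/top0.png

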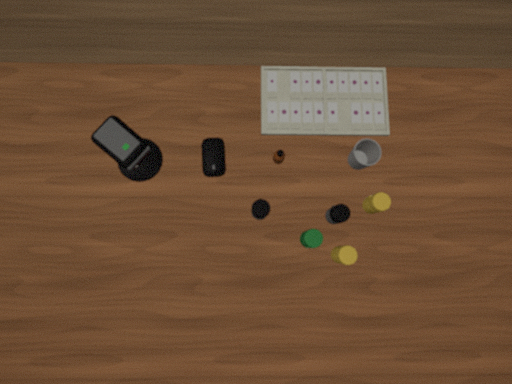

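```bash
python3 - <<'E'
from h import *
S=np.load('pics/side0.npz');T=np.load('pics/top0.npz')
a=cv2.resize(S['im'][90:350,190:390],None,fx=3,fy=3,interpolation=cv2.INTER_CUBIC)[:600*1]
def up(im,r0,r1,c0,c1,f): return cv2.resize(im[r0:r1,c0:c1],None,fx=f,fy=f,interpolation=cv2.INTER_CUBIC)
save(np.clip(up(S['im'],210,350,190,340,4).astype(float)*1.6,0,255).astype(np.uint8),'s_can.png')
b=up(S['im'],90,200,190,300,5);c=up(T['im'],100,200,80,180,5)
save(np.clip(b.astype(float)*2,0,255).astype(np.uint8),'s_scan.png');save(np.clip(c.astype(float)*2,0,255).astype(np.uint8),'t_scan.png')
Pt=cloud('top',T['d']);Ps=cloud('side',S['d'])
Y,X=slice(100,200),slice(80,180)
P=Pt[Y,X].reshape(-1,3);
for lo,hi in [(.004,.03),(.17,.26),(.235,.26)]:
    Q=P[(P[:,2]>lo)&(P[:,2]<hi)];print(lo,len(Q),Q.mean(0),Q.min(0),Q.max(0), 'rect',cv2.minAreaRect((Q[:,:2]*1000).astype(np.float32)))
Q=Ps[90:200,190:300].reshape(-1,3)
for lo,hi in [(.004,.03),(.05,.12),(.15,.26)]:
    q=Q[(Q[:,2]>lo)&(Q[:,2]<hi)&(np.abs(Q[:,0]-.66)<.15)&(np.abs(Q[:,1]-.25)<.15)];print(lo,len(q),q.mean(0),q.min(0),q.max(0))
# blobs
m=((Pt[:,:,2]>.015)&(T['d']>0)).astype(np.uint8)
n,l,st,ce=cv2.connectedComponentsWithStats(m)
for i in range(1,n):
    if st[i,4]>30:
        q=Pt[l==i];zt=np.percentile(q[:,2],95);q2=q[q[:,2]>zt-.008]
        (cx,cy),r=cv2.minEnclosingCircle((q2[:,:2]*1000).astype(np.float32))
        print(ce[i],st[i,4],'ztop',zt,'ctr',cx,cy,r,T['im'][l==i].mean(0))
E
```

```text
0.004 910 [0.6668 0.2566 0.013 ] [0.5749 0.1731 0.004 ] [0.8381 0.4242 0.0237] rect ((707.796142578125, 299.1224365234375), (263.8074645996094, 249.9963836669922), 0.8681094646453857)
0.17 1873 [0.6573 0.2457 0.2252] [0.6076 0.1945 0.1778] [0.7127 0.3051 0.2434] rect ((661.150390625, 249.51992797851562), (99.97966003417969, 69.87437438964844), 49.90856170654297)
0.235 344 [0.6784 0.2708 0.2378] [0.6541 0.2437 0.235 ] [0.7074 0.2953 0.2434] rect ((676.938232421875, 270.6634521484375), (33.575347900390625, 53.67927932739258), 48.67341232299805)
0.004 619 [0.6745 0.2603 0.0147] [0.5317 0.1028 0.004 ] [0.8001 0.3993 0.0297]
0.05 111 [0.6981 0.2909 0.0898] [0.6772 0.2717 0.0502] [0.7207 0.3056 0.1199]
0.15 784 [0.6535 0.2347 0.2158] [0.6086 0.1922 0.1733] [0.7126 0.3046 0.242 ]
[124.5464 145.2175] 2198 ztop 0.23875737648904052 ctr 673.965576171875 264.09136962890625 36.907718658447266 [54.1824 53.1456 49.7621]
[213.4897 156.3542] 878 ztop 0.03505660268102266 ctr 683.645263671875 80.57913208007812 50.13374710083008 [27.1595 23.2039 20.6378]
[365.7399 152.6812] 596 ztop 0.08043235852278705 
[... 192 characters left out ...]
68.032 41.952 23.08 ]
[377.4075 202.0703] 427 ztop 0.08178186451959633 ctr 560.3568725585938 -323.6282653808594 22.360681533813477 [142.9578 120.9438  53.2084]
[260.5534 208.1942] 309 ztop 0.08260761546772588 ctr 545.0086059570312 -36.44880676269531 22.545042037963867 [30.2362 25.2783 22.4401]
[338.496  212.9894] 379 ztop 0.08230316854768814 ctr 534.0200805664062 -226.2448272705078 22.268827438354492 [30.7361 26.5224 23.6069]
[311.7688 237.7577] 359 ztop 0.0822414393562864 ctr 474.7171936035156 -159.2456512451172 22.66616439819336 [47.7465 95.7521 51.0306]
[344.8922 254.1554] 399 ztop 0.0821704533876888 ctr 435.2159118652344 -237.54071044921875 22.502391815185547 [148.8371 126.381   56.3033]
```

```bash
python3 -c "
import cv2,numpy as np
a=cv2.imread('pics/s_scan.png');b=cv2.imread('pics/t_scan.png')
o=np.zeros((550,1050,3),np.uint8);o[:,:550]=a;o[:500,550:]=b
cv2.imwrite('pics/scan.png',cv2.resize(o,None,fx=.76,fy=.76))"
```

```text
(no output)
```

View pics/s_can.png

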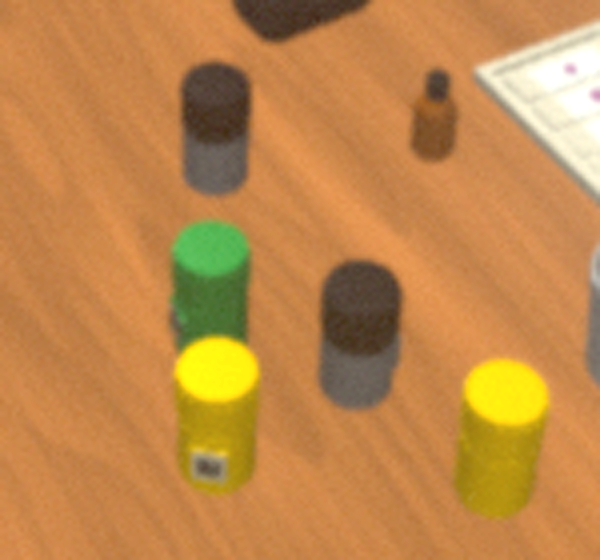

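View pics/scan.png

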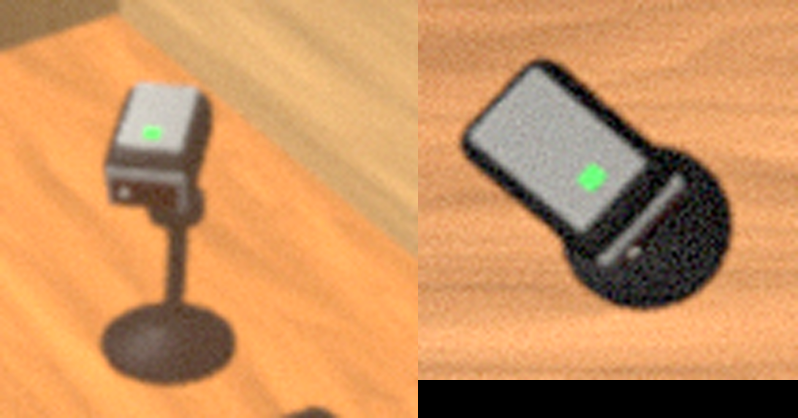

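```bash
cat >> h.py <<'E'
def Rd(yaw):  # tool x down, tool y at azimuth yaw (deg)
    a=np.radians(yaw);x=np.array([0,0,-1.]);y=np.array([np.cos(a),np.sin(a),0]);return np.stack([x,y,np.cross(x,y)],1)
def force(n=8):
    F=[]
    for _ in range(n): F.append(manip.current_force()); manip.dwell(0.04)
    return np.mean(F,0),np.std(F,0)
A=np.array([.545,-.0364]);B=np.array([.534,-.2262])
E
python3 - <<'E'
from h import *
R=manip.current_tcp_rot();print(R, manip.current_time(), manip.current_force())
for nm,p in [('A',[*A,.042]),('B',[*B,.042]),('F',[.557,.126,.184]),('V',[.45,-.25,.4])]:
    print(nm,[(y,None if (q:=manip.inverse_kinematics(p,Rd(y))) is None else round(q[5],2)) for y in range(-180,180,30)])
S=np.load('pics/side0.npz');T=np.load('pics/top0.npz')
# scanner base centre
for im,cam in ((T,'top'),(S,'side')):
    P=cloud(cam,im['d']).reshape(-1,3)
    q=P[(P[:,2]>.006)&(P[:,2]<.03)&(np.hypot(P[:,0]-.677,P[:,1]-.268)<.075)]
    from scipy.optimize import least_squares
    h=cv2.convexHull((q[:,:2]*1000).astype(np.float32)); print(cam,'base',cv2.minEnclosingCircle(h),q.mean(0),len(q))
P=cloud('top',T['d']).reshape(-1,3)
q=P[(P[:,2]>.17)&(np.hypot(P[:,0]-.66,P[:,1]-.25)<.09)]
# top plate plane
A_=np.c_[q[:,:2],np.ones(len(q))];w=np.ones(len(q),bool)
for _ in range(8):
    s=np.linalg.lstsq(A_[w],q[w,2],rcond=None)[0];w=abs(A_@s-q[:,2])<.003
print('plane',s,w.sum(),'az',np.degrees(np.arctan2(s[1],s[0])),'tilt',np.hypot(s[0],s[1]))
P=cloud('side',S['d']).reshape(-1,3)
q2=P[(P[:,2]>.15)&(np.hypot(P[:,0]-.66,P[:,1]-.25)<.09)]
for Q in (q,q2):
    for ang in (48,50,52):
        f=-np.array([np.cos(np.radians(ang)),np.sin(np.radians(ang))]);g=np.array([-f[1],f[0]])
        s_=Q[:,:2]@f;l=Q[:,:2]@g;print(ang,np.percentile(s_,[0.5,99.5]),np.percentile(l,[.5,99.5]))
print(manip.look_for('side','scanner_window')[:2])
E
```

```text
[[ 0.      0.3333  0.9428]
 [ 0.      0.9428 -0.3333]
 [-1.      0.      0.    ]] 0.8 [-0.3205 -0.5129 -0.9114]
A [(-180, None), (-150, np.float64(2.47)), (-120, np.float64(1.94)), (-90, np.float64(1.42)), (-60, np.float64(0.9)), (-30, np.float64(0.37)), (0, np.float64(-0.15)), (30, np.float64(-0.68)), (60, np.float64(-1.2)), (90, np.float64(-1.72)), (120, np.float64(-2.25)), (150, np.float64(-2.77))]
B [(-180, np.float64(2.66)), (-150, np.float64(2.14)), (-120, np.float64(1.61)), (-90, np.float64(1.09)), (-60, np.float64(0.57)), (-30, np.float64(0.04)), (0, np.float64(-0.48)), (30, np.float64(-1.0)), (60, np.float64(-1.53)), (90, np.float64(-2.05)), (120, np.float64(-2.58)), (150, None)]
F [(-180, None), (-150, np.float64(2.76)), (-120, np.float64(2.24)), (-90, np.float64(1.71)), (-60, np.float64(1.19)), (-30, np.float64(0.66)), (0, np.float64(0.14)), (30, np.float64(-0.38)), (60, np.float64(-0.91)), (90, np.float64(-1.43)), (120, np.float64(-1.95)), (150, np.float64(-2.48))]
V [(-180, np.float64(2.54)), (-150, np.float64(2.02)), (-120, np.float64(1.5)), (-90, np.float64(0.97)), (-60, np.float64(0.45)), (-30, np.float64(-0.07)), (0, np.float64(-0.6)), (30, np.float64(-1.12)), (60, np.float64(-1.64)), (90, np.float64(-2.17)), (120, np.float64(-2.69)), (150, None)]
top base ((679.0708618164062, 270.58160400390625), 57.96498107910156) [0.6633 0.2538 0.014 ] 812
side base ((681.576904296875, 270.0007019042969), 60.656593322753906) [0.673  0.2615 0.0153] 571
plane [0.2104 0.2494 0.0283] 1043 az 49.85436892292483 tilt 0.32629853356234506
48 [-0.6752 -0.5782] [0.2897 0.3587]
50 [-0.6633 -0.5668] [0.3115 0.3804]
52 [-0.6509 -0.5541] [0.3327 0.402 ]
48 [-0.6694 -0.5775] [0.2915 0.359 ]
50 [-0.6568 -0.5655] [0.313  0.3804]
52 [-0.6445 -0.553 ] [0.3338 0.4023]
[{'at': [0.6531, 0.2312, 0.2189], 'confidence': 0.72}]
```

```bash
python3 - <<'E'
from h import *
for cam in('side','top'):
    S=np.load(f'pics/{cam}0.npz');P=cloud(cam,S['d']);im=S['im'].astype(float)
    m=(np.abs(P[...,2]-.19)<.022)&(np.hypot(P[...,0]-.63,P[...,1]-.215)<.05)
    f=-np.array([np.cos(np.radians(49.9)),np.sin(np.radians(49.9))]);g=np.array([-f[1],f[0]])
    for v,u in zip(*np.where(m)):
        c=im[v,u]
        if c[0]>1.6*c[1]+0 : print(cam,u,v,P[v,u],c,'s',round(P[v,u,:2]@f,4),'l',round(P[v,u,:2]@g,4))
E
```

```text
side 225 139 [0.6254 0.2189 0.1967] [48. 25. 18.] s -0.5703 l 0.3373
side 231 140 [0.6401 0.2103 0.1938] [43. 23. 10.] s -0.5732 l 0.3542
side 233 141 [0.6414 0.2006 0.195 ] [46. 28. 14.] s -0.5666 l 0.3614
side 225 142 [0.6258 0.2202 0.1862] [50. 30. 23.] s -0.5716 l 0.3368
side 231 142 [0.6383 0.207  0.1894] [48. 29. 24.] s -0.5695 l 0.3549
side 232 142 [0.6431 0.2101 0.1866] [47. 29. 21.] s -0.5749 l 0.3566
side 233 142 [0.644  0.2057 0.1885] [46. 25. 19.] s -0.5722 l 0.3601
side 233 143 [0.6456 0.2087 0.1833] [44. 24. 11.] s -0.5755 l 0.3594
top 144 139 [0.669  0.2057 0.2092] [27. 16.  6.] s -0.5883 l 0.3792
top 146 141 [0.6649 0.2016 0.2088] [23.  8.  7.] s -0.5825 l 0.3787
top 146 142 [0.6621 0.2009 0.2111] [ 8.  4. 11.] s -0.5802 l 0.3771
top 148 151 [0.6453 0.198  0.2044] [35. 19. 29.] s -0.5671 l 0.3661
top 149 152 [0.649  0.2015 0.1835] [18.  9. 10.] s -0.5721 l 0.3666
top 139 153 [0.6392 0.2138 0.2113] [9. 3. 3.] s -0.5753 l 0.3512
top 147 153 [0.6425 0.2012 0.1995] [29. 11.  7.] s -0.5677 l 0.3619
top 147 154 [0.6431 0.2039 0.1893] [13.  6.  0.] s -0.5702 l 0.3606
top 146
[... 370 characters left out ...]
.  0.  4.] s -0.5725 l 0.3505
top 142 159 [0.6308 0.2117 0.1959] [10.  5.  0.] s -0.5683 l 0.3461
top 141 160 [0.6291 0.2142 0.194 ] [18.  3. 12.] s -0.5691 l 0.3432
top 142 160 [0.6311 0.2145 0.1861] [11.  0.  8.] s -0.5706 l 0.3446
top 140 161 [0.6271 0.2163 0.1936] [21. 11. 14.] s -0.5694 l 0.3404
top 140 162 [0.6275 0.2191 0.1836] [10.  0.  8.] s -0.5718 l 0.3388
top 138 163 [0.6219 0.2189 0.1979] [23.  7. 10.] s -0.568 l 0.3347
top 137 164 [0.6197 0.2207 0.1982] [32. 17. 20.] s -0.568 l 0.3319
top 123 165 [0.6143 0.2441 0.212 ] [2. 0. 0.] s -0.5824 l 0.3126
top 124 166 [0.6126 0.2426 0.2103] [12.  0. 15.] s -0.5802 l 0.3124
top 125 167 [0.6115 0.2419 0.2062] [2. 0. 3.] s -0.5789 l 0.312
```

```bash
cat >> h.py <<'E'
def pick(xy,yaw,zt=.042,lift=.12):
    manip.set_gripper(0.85,30)
    manip.move_ptp([*xy,.17],Rd(yaw)); 
    manip.move_l([*xy,zt],Rd(yaw),max_speed=.12)
    f0,s0=force(); print('f0',f0,s0)
    manip.set_gripper(0.0,30); print('grip',manip.current_grip_width(),'pos',manip.current_ee_pos())
    manip.move_l([*xy,zt+lift],Rd(yaw),max_speed=.08)
    manip.dwell(.3); f1,s1=force(); print('f1',f1,s1,'dz',f1[2]-f0[2],'t',manip.current_time())
E
python3 - <<'E'
from h import *
pick(A,-90)
im,d=manip.grab_frame('side');save(im,'pA.png')
E
```

```text
f0 [ 0.1199 -0.2632  0.0156] [0.3458 0.3956 0.4998]
grip 0.5095277723931897 pos [ 0.545  -0.0364  0.0421]
f1 [-0.1441 -0.0765 -0.6752] [0.3073 0.6354 0.2517] dz -0.6908248720062363 t 7.7083
```

View pics/pA.png

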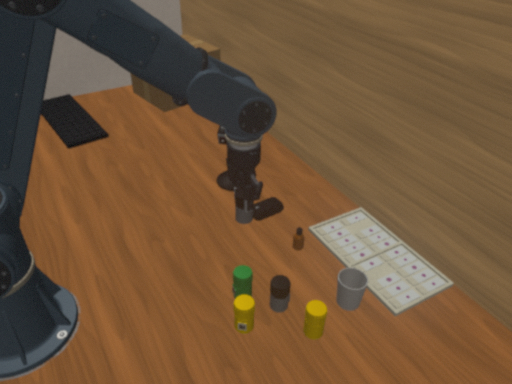

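```bash
cat >> h.py <<'E'
def place(xy,yaw,zt=.042):
    manip.move_l([*xy,zt+.012],Rd(yaw),max_speed=.08)
    manip.move_l([*xy,zt+.0005],Rd(yaw),max_speed=.012)
    manip.dwell(.15);print('placed F',force(5)[0])
    manip.set_gripper(0.85,30)
    manip.move_l([*xy,.17],Rd(yaw),max_speed=.15)
E
python3 - <<'E'
from h import *
print(force(20))
place(A,-90)
print(manip.current_time())
pick(B,-90)
print(force(15))
im,d=manip.grab_frame('side');save(im,'pB.png')
im,d=manip.grab_frame('top');save(im,'pBt.png')
P=cloud('top',d);q=P[(np.hypot(P[...,0]-A[0],P[...,1]-A[1])<.06)&(P[...,2]>.074)];print(len(q),cv2.minEnclosingCircle((q[:,:2]*1000).astype(np.float32)))
E
```

```text
(array([ 0.0148,  0.0007, -0.486 ]), array([0.4334, 0.5082, 0.4287]))
placed F [-0.0727 -0.2472 -0.3898]
12.9583
f0 [-0.1546 -0.0704 -0.2785] [0.3135 0.6499 0.3385]
grip 0.5071709866063392 pos [ 0.534  -0.2262  0.0421]
f1 [-0.394  -0.0751 -2.5486] [0.6086 0.5826 0.627 ] dz -2.27016217481619 t 18.1583
(array([-0.2656,  0.0507, -2.6561]), array([0.3232, 0.5831, 0.4675]))
278 ((545.111572265625, -37.18887710571289), 22.60135841369629)
```

View pics/pB.png

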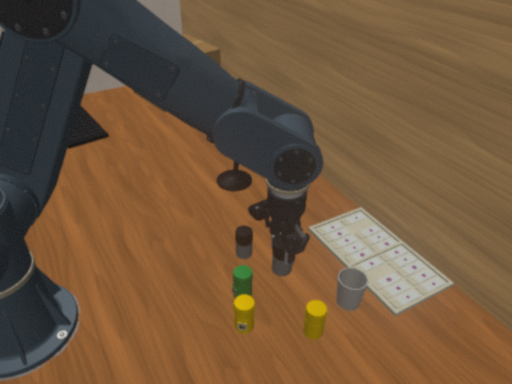

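```bash
python3 - <<'E'
from h import *
manip.move_l([*B,.28],max_speed=.2)
V=[.45,-.25,.40]
tiles=[]
for y in (-90,-140,-185):
    manip.move_ptp(V,Rd(y)); im,d=manip.grab_frame('side'); np.savez(f'pics/v{y}.npz',im=im,d=d)
    u,v=proj('side',[V[0],V[1],V[2]-.016]).astype(int)
    t=cv2.resize(im[v-30:v+30,u-30:u+30],None,fx=4.4,fy=4.4,interpolation=cv2.INTER_CUBIC);tiles.append(np.clip(t*1.8,0,255).astype(np.uint8))
    print(y,u,v,[(round(r['confidence'],2),np.array(r['at'])) for r in manip.look_for('side','canister_b_label')],manip.current_time())
save(np.hstack(tiles),'tiles.png')
E
```

```text
-90 255 186 [(0.89, array([ 0.5537, -0.3321,  0.065 ])), (0.77, array([ 0.4295, -0.2511,  0.062 ])), (0.69, array([ 0.467 , -0.1723,  0.0719])), (0.64, array([ 0.4412, -0.2654,  0.3863])), (0.27, array([0.6482, 0.2496, 0.0551]))] 20.3667
-140 255 186 [(0.96, array([ 0.4283, -0.2532,  0.0655])), (0.95, array([ 0.4522, -0.2693,  0.3883])), (0.94, array([ 0.4664, -0.1765,  0.0686])), (0.85, array([ 0.5553, -0.3338,  0.0637]))] 21.3083
-185 255 186 [(0.98, array([ 0.5547, -0.3337,  0.0649])), (0.9, array([ 0.4243, -0.2525,  0.0622])), (0.82, array([ 0.4659, -0.1723,  0.0683])), (0.79, array([ 0.4472, -0.2716,  0.4063]))] 22.1833
```

View pics/tiles.png

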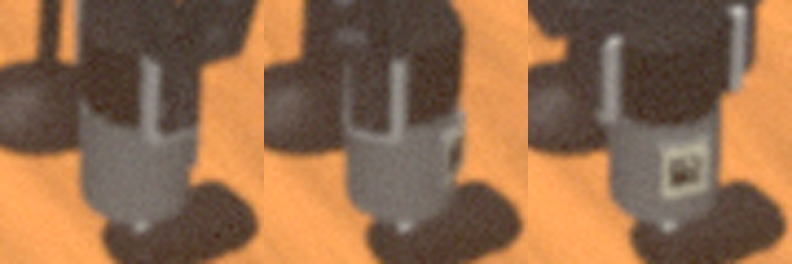

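```bash
python3 - <<'E'
from h import *
V=[.40,-.40,.46]
tiles=[]
for y in (-165,-180,-195,-212):
    manip.move_ptp(V,Rd(y)); fr=[manip.grab_frame('side') for _ in range(3)]
    im=np.mean([f[0] for f in fr],0);d=np.mean([f[1] for f in fr],0)
    np.savez(f'pics/w{y}.npz',im=im,d=d,p=manip.current_ee_pos(),R=manip.current_tcp_rot())
    u,v=proj('side',[V[0],V[1],V[2]-.016]).astype(int)
    t=cv2.resize(im[v-30:v+30,u-30:u+30],None,fx=3.3*2,fy=3.3*2,interpolation=cv2.INTER_CUBIC);tiles.append(np.clip(t*1.6,0,255).astype(np.uint8))
    print(y,u,v,manip.current_time())
save(cv2.resize(np.vstack([np.hstack(tiles[:2]),np.hstack(tiles[2:])]),(600,600)),'tiles2.png')
E
```

```text
-165 279 217 23.05
-180 279 217 23.5583
-195 279 217 24.0667
-212 279 217 24.6
```

View pics/tiles2.png

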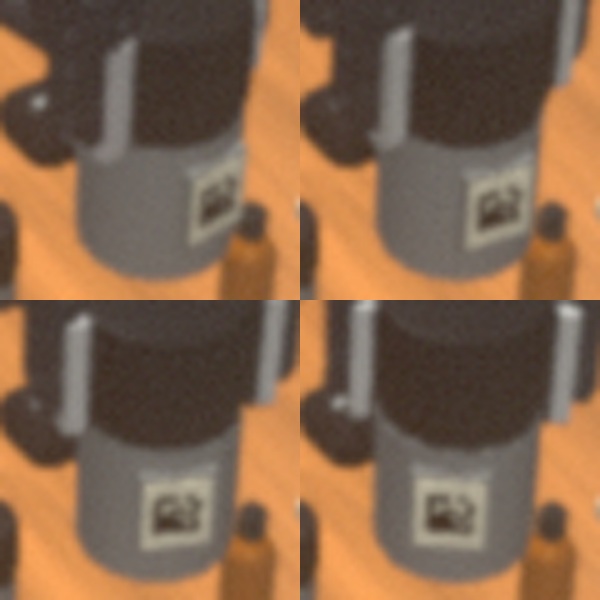

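```bash
cat > fit.py <<'E'
from h import *
from scipy.optimize import least_squares
Y=(-165,-180,-195,-212);obs=[];depthphi=[]
for y in Y:
    D=np.load(f'pics/w{y}.npz');im=D['im'];u0,v0=279,217
    sub=im[v0-30:v0+30,u0-30:u0+30];f=8
    S=cv2.resize(sub,None,fx=f,fy=f,interpolation=cv2.INTER_CUBIC)
    mn=S.min(2);sat=S.max(2)-mn
    m=((mn>np.percentile(mn,0)+0)&(mn>72)).astype(np.uint8) if False else (mn>85).astype(np.uint8)
    n,l,st,ce=cv2.connectedComponentsWithStats(m)
    best=None
    for i in range(1,n):
        if st[i,4]>1500: 
            c=ce[i]; 
            if 200<c[1]<400 and 150<c[0]<420 and (best is None or st[i,4]>st[best,4]): best=i
    hull=cv2.convexHull(cv2.findContours((l==best).astype(np.uint8),0,2)[0][0])
    M=cv2.moments(hull);c=np.array([M['m10'],M['m01']])/M['m00']
    px=(c+.5)/f-.5+[u0-30,v0-30];obs.append(px)
    P=cloud('side',D['d'])
    mask=np.zeros(S.shape[:2],np.uint8);cv2.fillPoly(mask,[hull],1);mask=cv2.erode(mask,np.ones((9,9)))
    mk=cv2.resize(mask,(60,60),interpolation=cv2.INTER_AREA)>0
    q=P[v0-30:v0+30,u0-30:u0+30][mk];q0=q.mean(0)
    w=np.linalg.svd(q-q0)[2][2];w=w if w[1]<0 else -w
    az=np.degrees(np.arctan2(w[1],w[0]));print(y,px,'area',M['m00']/f/f,'npx',len(q),'depth ctr',q0,'n',w,'phi',(az-y)%360, D['p'])
    th=np.radians(az)
c=manip.get_calibration('side');K=np.array(c['camera_matrix']);print('f',K[0,0])
def model(p,y):
    phi,e,dz,du,dv=p
    a=np.radians(y);tz=Rd(y)[:,2];n=np.array([np.cos(a+phi),np.sin(a+phi),0])
    X=np.array([.40,-.40,.46-.042+.026+dz])+e*tz+.0225*n
    return proj('side',X)+[du,dv]
def res(p): 
    return np.r_[np.ravel([(model(p,y)-o)/.3 for y,o in zip(Y,obs)]),p[1]/.003,p[2]/.001,p[3]/1.5,p[4]/1.5]
r=least_squares(res,[np.radians(83),0,0,0,0],x_scale=[.1,.003,.001,1,1]);
print(np.degrees(r.x[0]),r.x[1:],'res px',r.fun[:8]*.3, 'sd', np.degrees(np.sqrt(np.linalg.inv(r.jac.T@r.jac)[0,0])))
E
python3 fit.py
```

```text
Traceback (most recent call last):
  File "fit.py", line 16, in <module>
    hull=cv2.convexHull(cv2.findContours((l==best).astype(np.uint8),0,2)[0][0])
                        ~~~~~~~~~~~~~~~~~~~~~~~~~~~~~~~~~~~~~~~~~~~~~~~~~~~^^^
IndexError: tuple index out of range
```

```bash
sed -i 's/(mn>85)/(mn>THR)/; s/^Y=/import sys;THR=float(sys.argv[1]);Y=/' fit.py
sed -i 's/    best=None/    best=None; DBG=[(st[i].tolist()) for i in range(1,n) if st[i,4]>500]\n    if len(sys.argv)>2: print(mn.max(),DBG)/' fit.py
for t in 62 70 76; do echo T $t; python3 fit.py $t dbg; done
```

```text
T 62
87.75737175842126 [[409, 46, 15, 58, 646], [148, 65, 67, 202, 7448], [193, 220, 206, 225, 23161]]
-165 [284.9562 227.5878] area 531.796875 npx 484 depth ctr [ 0.3945 -0.4213  0.4451] n [ 0.4227 -0.8085 -0.4095] phi 102.60029009746331 [ 0.4005 -0.3991  0.4597]
93.17892299095789 [[411, 0, 37, 142, 3526], [118, 45, 62, 195, 7183], [189, 234, 191, 209, 22901]]
-180 [283.5619 228.1101] area 503.34375 npx 461 depth ctr [ 0.3919 -0.4219  0.4457] n [ 0.4123 -0.817  -0.4031] phi 116.77978913803523 [ 0.4001 -0.3997  0.46  ]
103.1686497690777 [[412, 0, 48, 170, 5256], [93, 21, 55, 194, 7043], [176, 237, 180, 208, 22811]]
-195 [281.9389 228.9263] area 473.125 npx 430 depth ctr [ 0.3891 -0.4225  0.446 ] n [ 0.588  -0.7602 -0.2763] phi 142.71921934451774 [ 0.4  -0.4   0.46]
118.45005177582304 [[52, 0, 73, 187, 6866], [400, 0, 53, 202, 6944], [169, 243, 165, 207, 23081]]
-212 [279.6525 229.1143] area 457.59375 npx 414 depth ctr [ 0.3875 -0.4198  0.4443] n [ 0.5963 -0.7884 -0.1512] phi 159.1055301239598 [ 0.4  -0.4   0.46]
f 442.59684043199275
92.09262655714966 [ 0.0115 -0.0014 -0.9015  5.1459]
[... 1734 characters left out ...]
 [ 0.4001 -0.3997  0.46  ]
103.1686497690777 [[419, 0, 36, 163, 3213], [105, 25, 39, 185, 4600], [225, 264, 119, 137, 8262]]
-195 [283.8294 227.9103] area 220.328125 npx 186 depth ctr [ 0.3904 -0.4248  0.4488] n [ 0.6291 -0.7387 -0.2419] phi 145.42126272342864 [ 0.4  -0.4   0.46]
118.45005177582304 [[56, 0, 65, 181, 4617], [405, 5, 45, 190, 4614], [181, 265, 122, 134, 9004]]
-212 [278.538  228.0047] area 228.421875 npx 203 depth ctr [ 0.385  -0.4202  0.4476] n [ 0.9024 -0.3535  0.2465] phi 190.61059954277718 [ 0.4  -0.4   0.46]
f 442.59684043199275
106.095765237226 [-0.0057  0.0005 -6.4182 -2.8092] res px [-0.3461  2.0944  0.4365 -1.5375  0.4059 -0.8295 -0.2396  0.3849] sd 2.1799000896578735
```

```bash
cat > fit2.py <<'E'
import sys; sys.argv=['x','70']
exec(open('fit.py').read().split("c=manip.get_calibration('side');K")[0])
P0=lambda z:proj('side',[.40,-.40,z])
mids=[]
for y in Y:
    im=np.load(f'pics/w{y}.npz')['im']; im=cv2.GaussianBlur(im,(1,5),0); ch=im[...,0]-im[...,2]
    o=[]
    for z in np.arange(.432,.458,.003):   # rows of axis, below cap above bottom
        pu,pv=P0(z);v=int(round(pv)); row=ch[v]
        def edge(s):
            u=int(round(pu))+s*12
            thr=(np.median(row[int(pu)-8:int(pu)+8])+np.median(row[int(pu)+s*26-2:int(pu)+s*26+3]))/2
            while row[u]<thr and abs(u-pu)<26: u+=s
            return u-s*(row[u]-thr)/(row[u]-row[u-s])
        L,Rr=edge(-1),edge(1)
        # axis u at this row
        a,b=P0(.42),P0(.46);ua=a[0]+(v-a[1])/(b[1]-a[1])*(b[0]-a[0])
        o.append([v,L,Rr,Rr-L,(L+Rr)/2-ua])
    o=np.array(o);print(y);print(o.round(2)) if y in(-165,-212) else 0
    med=np.median(o[:,3]);k=abs(o[:,3]-med)<1.2;mids.append(np.median(o[k,4]));print('width',med,'n',k.sum(),'mid off',mids[-1])
def model(p,y):
    phi,e,dz,du,dv=p
    a=np.radians(y);tz=Rd(y)[:,2];n=np.array([np.cos(a+phi),np.sin(a+phi),0])
    c=np.array([.40,-.40,.46-.042+.026+dz])+e*tz
    return proj('side',c+.0225*n)+[du,dv], proj('side',c)[0]-proj('side',[.4,-.4,c[2]])[0]+du
def res(p): 
    r=[]
    for y,o,m in zip(Y,obs,mids):
        a,b=model(p,y);r+=[*((a-o)/.3),(b-m)/.3]
    return np.r_[r,p[1]/.003,p[2]/.001,p[3]/1.5,p[4]/1.5]
r=least_squares(res,[np.radians(83),0,0,0,0],x_scale=[.1,.003,.001,1,1]);
print(np.degrees(r.x[0]),r.x[1:],'res px',r.fun[:12]*.3, 'sd', np.degrees(np.sqrt(np.linalg.inv(r.jac.T@r.jac)[0,0])))
E
python3 fit2.py
```

```text
-165 [291.5009 224.8373] area 174.78125 npx 144 depth ctr [ 0.4026 -0.4241  0.4487] n [ 0.6307 -0.7453 -0.2163] phi 115.24089102285402 [ 0.4005 -0.3991  0.4597]
-180 [288.0606 226.4341] area 222.140625 npx 193 depth ctr [ 0.3976 -0.4234  0.4475] n [ 0.5229 -0.816  -0.2464] phi 122.65430462595599 [ 0.4001 -0.3997  0.46  ]
-195 [283.796  227.7618] area 251.296875 npx 225 depth ctr [ 0.3898 -0.4252  0.4498] n [ 0.5565 -0.7657 -0.3225] phi 141.00838119864437 [ 0.4  -0.4   0.46]
-212 [278.6521 227.8968] area 261.2890625 npx 230 depth ctr [ 0.3855 -0.4202  0.4476] n [ 0.8829 -0.4424  0.1575] phi 185.38698948681485 [ 0.4  -0.4   0.46]
-165
[[225.   263.69 297.21  33.52   1.28]
 [223.   263.81 297.27  33.45   1.24]
 [221.   263.8  297.44  33.64   1.18]
 [220.   263.65 297.56  33.91   1.1 ]
 [218.   254.92 297.78  42.87  -3.29]
 [216.   254.39 297.7   43.31  -3.73]
 [214.   259.23 297.35  38.13  -1.62]
 [213.   259.1  297.28  38.18  -1.79]
 [211.   256.41 297.32  40.91  -3.25]]
width 38.12649247392204 n 2 mid off -1.7060281221419018
-180
width 36.34509731623166 n 2 mid off -1.4563321748234443
-195
width 37.72113579474342 n 1 mid off -2.0574363438743717
-212
[[225.   263.17 295.73  32.56   0.28]
 [223.   263.16 295.85  32.69   0.2 ]
 [221.   263.21 295.99  32.78   0.16]
 [220.   263.04 296.09  33.04   0.06]
 [218.   254.9  296.26  41.36  -4.06]
 [216.   254.22 296.38  42.17  -4.48]
 [214.   254.65 296.51  41.86  -4.33]
 [213.   260.1  296.65  36.55  -1.61]
 [211.   255.27 301.7   46.43  -1.63]]
width 36.55212611360338 n 1 mid off -1.605756973918119
92.23451765511118 [-0.0004  0.0003 -1.7583 -0.7783] res px [-0.2238 -0.1922  0.1638 -0.1218  0.0644 -0.1445  0.0711 -0.0706  0.3873
  0.0883  0.2297 -0.15  ] sd 0.7895499278353154
```

```bash
sed -i 's/np.arange(.432,.458,.003)/np.arange(.429,.4415,.0015)/; s/if y in(-165,-212) else 0//' fit2.py; python3 fit2.py | grep -v npx
```

```text
-165
[[226.   263.67 297.44  33.77   1.45]
 [226.   263.67 297.44  33.77   1.45]
 [225.   263.69 297.21  33.52   1.28]
 [224.   263.75 297.2   33.45   1.24]
 [223.   263.81 297.27  33.45   1.24]
 [222.   263.85 297.35  33.5    1.23]
 [221.   263.8  297.44  33.64   1.18]
 [220.   263.65 297.56  33.91   1.1 ]
 [220.   263.65 297.56  33.91   1.1 ]]
width 33.63958333333329 n 9 mid off 1.2377584788926583
-180
[[226.   263.75 295.74  31.99   0.64]
 [226.   263.75 295.74  31.99   0.64]
 [225.   263.78 295.75  31.97   0.6 ]
 [224.   263.83 295.81  31.98   0.59]
 [223.   263.85 295.91  32.06   0.58]
 [222.   263.87 296.05  32.18   0.59]
 [221.   263.82 296.19  32.38   0.56]
 [220.   263.66 296.28  32.62   0.46]
 [220.   263.66 296.28  32.62   0.46]]
width 32.057835756423856 n 9 mid off 0.585591654759412
-195
[[226.   263.76 295.94  32.19   0.75]
 [226.   263.76 295.94  32.19   0.75]
 [225.   263.72 295.94  32.21   0.66]
 [224.   263.73 295.99  32.27   0.62]
 [223.   263.79 296.05  32.26   0.62]
 [222.   263.87 296.1   32.23   0.61]
 [221.   263.85 296.17  32.32   0.57]
 [220.   263.69 296.24  32.54   0.46]
 [220.   263.69 296.24  32.54   0.46]]
width 32.25995758246273 n 9 mid off 0.6163301307155962
-212
[[226.   263.23 295.73  32.49   0.38]
 [226.   263.23 295.73  32.49   0.38]
 [225.   263.17 295.73  32.56   0.28]
 [224.   263.14 295.79  32.65   0.23]
 [223.   263.16 295.85  32.69   0.2 ]
 [222.   263.21 295.91  32.7    0.19]
 [221.   263.21 295.99  32.78   0.16]
 [220.   263.04 296.09  33.04   0.06]
 [220.   263.04 296.09  33.04   0.06]]
width 32.6881823452303 n 9 mid off 0.20308680094888132
84.41144558863047 [-0.0007  0.0001  0.3615 -1.4909] res px [ 0.4549  0.3353 -0.4946  0.1025  0.2927  0.0541 -0.0241 -0.2066 -0.0991
 -0.1711 -0.3617  0.1629] sd 0.7502515780001783
```

```bash
python3 - <<'E'
from h import *
V=[.25,-.50,.52]
print([manip.inverse_kinematics(V,Rd(y)) is not None for y in (-175,-190,-205,-228)])
tiles=[]
for y in (-175,-190,-205,-228):
    manip.move_ptp(V,Rd(y)); manip.dwell(.3); fr=[manip.grab_frame('side') for _ in range(3)]
    im=np.mean([f[0] for f in fr],0);d=np.mean([f[1] for f in fr],0)
    p=manip.current_ee_pos();np.savez(f'pics/x{y}.npz',im=im,d=d,p=p,R=manip.current_tcp_rot())
    u,v=proj('side',[V[0],V[1],V[2]-.016]).astype(int)
    t=cv2.resize(im[v-40:v+40,u-40:u+40],(300,300),interpolation=cv2.INTER_CUBIC);tiles.append(np.clip(t*1.6,0,255).astype(np.uint8))
    print(y,u,v,p,manip.current_time())
save(np.vstack([np.hstack(tiles[:2]),np.hstack(tiles[2:])]),'tiles3.png')
E
```

```text
[True, True, True, True]
-175 207 275 [ 0.2502 -0.4999  0.52  ] 25.9667
-190 207 275 [ 0.25 -0.5   0.52] 26.775
-205 207 275 [ 0.25 -0.5   0.52] 27.5833
-228 207 275 [ 0.25 -0.5   0.52] 28.5
```

View pics/tiles3.png

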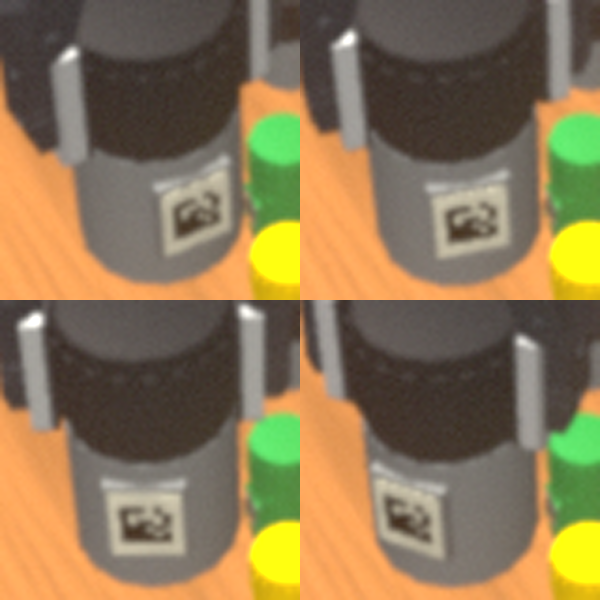

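```bash
python3 - <<'E'
from h import *
t=[]
for y in (-175,-190,-205,-228):
    im=np.load(f'pics/x{y}.npz')['im'];u,v=207,275
    s=cv2.resize(im[v-2:v+33,u-27:u+28],None,fx=7.2,fy=7.2,interpolation=cv2.INTER_CUBIC);t.append(np.clip(s*1.9,0,255).astype(np.uint8))
o=np.vstack([np.hstack(t[:2]),np.hstack(t[2:])]);print(o.shape,t[0].shape);save(o,'lab.png')
E
```

```text
(504, 792, 3) (252, 396, 3)
```

View pics/lab.png

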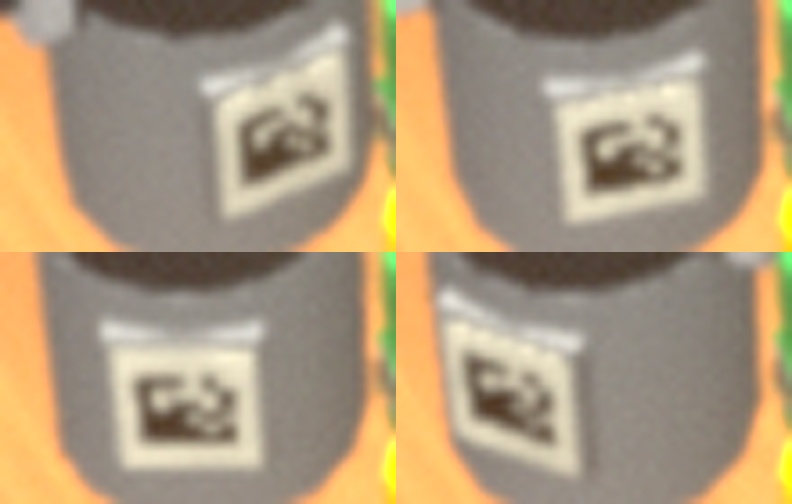

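```bash
cat > fit3.py <<'E'
from h import *
from scipy.optimize import least_squares
from scipy.spatial.transform import Rotation as Ro
O={-175:[(211,97),(348,52),(350,168),(224,219)],-190:[(156,102),(308,80),(310,194),(171,222)],-205:[(109,94),(262,92),(262,214),(122,217)],-228:[(45,66),(183,101),(184,223),(61,188)]}
O={y:(np.array(v)+.5)/7.2-.5+[180,273] for y,v in O.items()}
def model(p,y):
    phi,e,dz,bx,by,tx,ty=p
    R=Rd(y);T=Ro.from_rotvec(tx*R[:,1]+ty*R[:,2]).as_matrix()
    a=np.radians(y)+phi;n=np.array([np.cos(a),np.sin(a),0]);z=np.array([0,0,1.]);r=np.cross(z,n)
    c=np.array([.25,-.50,.52+.0195])+e*R[:,2]+[bx,by,0]   # cap grip centre
    out=[]
    for s,h in((-1,.037),(1,.037),(1,.015),(-1,.015)):
        out.append(proj('side',c+T@(.0225*n+s*.009*r+z*(h-.0615+dz))))
    return np.array(out)
def res(p):
    return np.r_[np.ravel([(model(p,y)-O[y])/.35 for y in O]),p[1]/.004,p[2]/.0015,p[3:5]/.002,p[5:7]/.02]
r=least_squares(res,[1.5,0,0,0,0,0,0],x_scale=[.1,.003,.001,.002,.002,.02,.02])
C=np.linalg.inv(r.jac.T@r.jac)
print('phi',np.degrees(r.x[0]),'sd',np.degrees(C[0,0]**.5),r.x[1:],np.sqrt(np.diag(C))[1:])
print((r.fun[:32]*.35).reshape(4,4,2).round(2).tolist())
E
python3 fit3.py; sed -i 's/Y=(-165,-180/Y=(-180/' fit.py; python3 fit2.py | tail -1
```

```text
phi 86.43527879092971 sd 0.6417985177024733 [-0.0002  0.0019 -0.0008 -0.0019  0.0295 -0.0008] [0.0004 0.0011 0.0004 0.001  0.0084 0.0066]
[[[0.57, 0.81], [-0.83, -0.51], [-0.28, -0.15], [0.16, 0.39]], [[0.93, 0.28], [-0.61, -0.66], [-0.06, 0.07], [0.29, 0.21]], [[0.52, 0.12], [-0.72, 0.32], [0.14, -0.0], [0.19, -0.34]], [[0.64, -0.44], [-0.82, 0.52], [-0.02, 0.19], [-0.12, -0.82]]]
 -0.0482  0.0725  0.0639] sd 0.8360322663467216
```

```bash
python3 fit2.py | tail -2|head -1; python3 - <<'E'
from h import *
V=[.45,-.25,.40]
def mid(cam_im,V,zs,half):
    im=cv2.GaussianBlur(cam_im.astype(float),(1,3),0);ch=im[...,0]-im[...,2];o=[]
    for z in zs:
        pu,pv=proj('side',[V[0],V[1],z]);v=int(round(pv));row=ch[v];e=[]
        for s in(-1,1):
            u=int(round(pu))+s*8;inn=np.median(row[int(pu)-6:int(pu)+7]);thr=(inn+75)/2
            while row[u]<thr and abs(u-pu)<half:u+=s
            e.append(u-s*(row[u]-thr)/(row[u]-row[u-s]))
        a,b=proj('side',[V[0],V[1],V[2]-.04]),proj('side',[V[0],V[1],V[2]])
        ua=a[0]+(v-a[1])/(b[1]-a[1])*(b[0]-a[0]);o.append([v,*e,e[1]-e[0],sum(e)/2-ua])
    return np.array(o)
for y in(-90,-140,-185):
    im=np.load(f'pics/v{y}.npz')['im'];print(y);print(mid(im,V,np.arange(.366,.398,.0025),26).round(2))
E
```

```text
84.95563676435697 [-0.0005  0.0002  0.3196 -1.2133] res px [ 0.1226  0.3799 -0.0716  0.0501 -0.1027 -0.1879 -0.0456 -0.2286  0.1197
-90
[[195.   242.83 267.55  24.73   0.23]
 [194.   242.81 267.87  25.06   0.36]
 [193.   242.8  268.61  25.81   0.7 ]
 [192.   242.84 269.17  26.33   0.97]
 [190.   242.32 269.36  27.04   0.76]
 [189.   209.33 269.46  60.12 -15.71]
 [188.   322.   269.55 -52.45  40.65]
 [187.   179.   269.59  90.59 -30.85]
 [186.   196.   269.62  73.62 -22.36]
 [185.   176.25 269.69  93.44 -32.22]
 [183.     -inf 269.83    inf   -inf]
 [182.   198.   269.84  71.84 -21.34]
 [181.   204.8  269.85  65.05 -17.96]]
-140
[[195.   243.24 268.42  25.18   0.87]
 [194.   243.28 268.83  25.55   1.07]
 [193.   243.27 269.27  26.     1.26]
 [192.   243.25 269.48  26.23   1.33]
 [190.   242.6  269.62  27.02   1.03]
 [189.   227.06 269.65  42.59  -6.75]
 [188.   223.97 269.73  45.76  -8.27]
 [187.   219.4  269.88  50.47 -10.51]
 [186.   208.9  270.02  61.12 -15.71]
 [185.   177.   270.11  93.11 -31.64]
 [183.   218.64 270.28  51.65 -10.78]
 [182.   109.   270.26 161.26 -65.64]
 [181.   249.92 270.    20.09   4.67]]
-185
[[195.   243.05 267.85  24.79   0.49]
 [194.   243.06 267.87  24.8    0.48]
 [193.   242.99 267.98  25.     0.47]
 [192.   242.96 268.06  25.1    0.48]
 [190.   242.43 268.13  25.71   0.2 ]
 [189.     -inf 268.12    inf   -inf]
 [188.   185.5  268.12  82.62 -28.32]
 [187.     -inf 268.11    inf   -inf]
 [186.   249.5  268.13  18.63   3.64]
 [185.   265.5  268.21   2.71  11.66]
 [183.   260.25 268.36   8.11   9.06]
 [182.   261.75 268.39   6.64   9.8 ]
 [181.   196.75 268.38  71.63 -22.72]]<stdin>:10: RuntimeWarning: divide by zero encountered in scalar divide
```

```bash
cat > tilt.py <<'E'
from h import *
V=np.array([.25,-.50,.52])
c=manip.get_calibration('side');C=-np.array(c['R']).T@np.array(c['t'])
def edgeline(s,tilt_n,rows,az):  # silhouette u at rows for cylinder tilted by tilt in image-plane
    base=V+[0,0,-.042]
    d=np.array([*(C-V)[:2],0]);d/=np.linalg.norm(d);right=np.cross([0,0,1.],d)
    ax=np.array([0,0,1.])+tilt_n*right
    th=np.linspace(0,2*np.pi,721);ring=.022*(np.cos(th)[:,None]*right+np.sin(th)[:,None]*d)
    pts=[np.array([proj('side',base+ax*h+r+np.array([0,0,0])-ax*.0615+np.array([0,0,.0615])) for r in ring]) for h in(.006,.044)]
    # tangent: extreme along normal to axis image direction
    a,b=proj('side',base),proj('side',base+ax*.06);t=(b-a)/np.linalg.norm(b-a);nrm=np.array([-t[1],t[0]]);nrm*=np.sign(nrm[0])*s
    e=[p[np.argmax(p@nrm)] for p in pts]
    return e[0][0]+(rows-e[0][1])/(e[1][1]-e[0][1])*(e[1][0]-e[0][0]),(e[0],e[1])
E
python3 - <<'E'
from tilt import *
tiles=[]
for y in (-112,68):
    manip.move_ptp(list(V),Rd(y)); manip.dwell(.3); fr=[manip.grab_frame('side') for _ in range(3)]
    im=np.mean([f[0] for f in fr],0);np.savez(f'pics/t{y}.npz',im=im)
    u,v=207,275;t=cv2.resize(im[v-40:v+40,u-40:u+40],(390,390),interpolation=cv2.INTER_CUBIC);tiles.append(np.clip(t*1.6,0,255).astype(np.uint8))
    print(y,manip.current_ee_pos(),manip.current_time(),edgeline(-1,0,np.array([285.]),0)[1])
save(np.hstack(tiles),'tilt.png')
E
```

```text
-112 [ 0.25 -0.5   0.52] 30.7083 (array([185.9594, 291.94  ]), array([182.9121, 264.6116]))
68 [ 0.25 -0.5   0.52] 33.8083 (array([185.9594, 291.94  ]), array([182.9121, 264.6116]))
```

View pics/tilt.png

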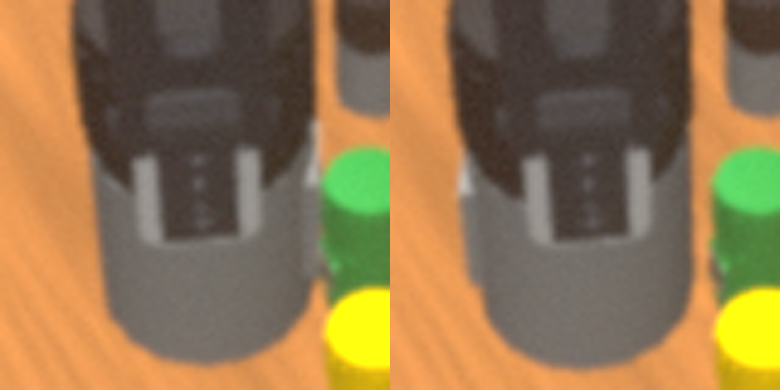

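```bash
python3 - <<'E'
from tilt import *
for y in(-112,68):
    im=cv2.GaussianBlur(np.load(f'pics/t{y}.npz')['im'],(1,3),0);ch=im[...,0]-im[...,2]
    for s in(-1,1):
        rows=np.arange(268,294,2) if s<0 else np.arange(266,276,1)
        es=[]
        for v in rows:
            row=ch[v];u=207+s*12;thr=(np.median(row[200:214])+ (row[207+s*30] if s<0 else 90))/2
            while row[u]<thr and abs(u-207)<40:u+=s
            es.append(u-s*(row[u]-thr)/(row[u]-row[u-s]))
        es=np.array(es);rows=rows.astype(float)
        for tl in(0,.03): 
            m,_=edgeline(s,tl,rows,0);print(y,s,tl,(es-m).round(2))
E
```

```text
-112 -1 0 [1.78 1.76 1.68 1.7  1.69 1.65 1.62 1.6  1.61 1.59 1.61 1.6  1.66]Traceback (most recent call last):
  File "<stdin>", line 13, in <module>
  File "tilt.py", line 9, in edgeline
    pts=[np.array([proj('side',base+ax*h+r+np.array([0,0,0])-ax*.0615+np.array([0,0,.0615])) for r in ring]) for h in(.006,.044)]
                   ~~~~^^^^^^^^^^^^^^^^^^^^^^^^^^^^^^^^^^^^^^^^^^^^^^^^^^^^^^^^^^^^^^^^^^^^^
  File "h.py", line 11, in proj
    c=manip.get_calibration(cam);K=np.array(c['camera_matrix']);p=K@(np.array(c['R'])@np.array(X)+np.array(c['t']));return p[:2]/p[2]
ValueError: time passes only in moves, steps and waits
```

```bash
cat >> h.py <<'E'
_c={}
def proj(cam,X):
    if cam not in _c: _c[cam]=manip.get_calibration(cam)
    c=_c[cam];K=np.array(c['camera_matrix']);p=K@(np.array(c['R'])@np.array(X)+np.array(c['t']));return p[:2]/p[2]
E
sed -i 's#p\[5:7\]/.02#p[5:7]/.006#' fit3.py; python3 fit3.py|head -1; python3 - <<'E'
from h import *
print(manip.current_time(),manip.current_ee_pos(),manip.current_qpos(),manip.current_grip_width())
E
```

```text
phi 86.48517019159429 sd 0.565981229085839 [-0.0008  0.0028 -0.0009 -0.0023  0.0107 -0.0005] [0.0003 0.0011 0.0004 0.001  0.005  0.0045]
33.8083 [ 0.25 -0.5   0.52] [-1.1905  0.2504  1.1044  0.      1.7868 -2.3772] 0.5035996198323913
```

```bash
python3 - <<'E'
from h import *
yaw=49.9-86.2; a=np.radians(49.9);f=-np.array([np.cos(a),np.sin(a),0])
w=np.array([.631,.214,.19]);lab=w+.1*(np.cos(.25)*f-[0,0,np.sin(.25)])
ax=lab+.0225*f;tcp=ax+[0,0,-.026+.042];print('label',lab,'tcp',tcp)
pre=tcp+.05*f+[0,0,.15]
print(manip.inverse_kinematics(pre,Rd(yaw)),manip.inverse_kinematics(tcp,Rd(yaw)))
manip.move_ptp(pre,Rd(yaw)); manip.move_l(tcp,Rd(yaw),max_speed=.1); manip.dwell(.4)
print(manip.current_time(),manip.current_ee_pos(),manip.current_force(),manip.current_grip_width())
for c in('side','top'):
    im,d=manip.grab_frame(c);save(im,c+'F.png');np.savez('pics/F'+c+'.npz',im=im,d=d)
E
```

```text
label [0.5686 0.1399 0.1653] tcp [0.5541 0.1227 0.1813]
[ 0.0723  0.2256  1.5706 -0.      1.3454  0.7059] [ 0.1359  0.4379  1.6558 -0.      1.048   0.7694]
38.5417 [0.5541 0.1227 0.1813] [ 0.5054  0.4383 -2.7966] 0.5104956196149955
```

View pics/sideF.png

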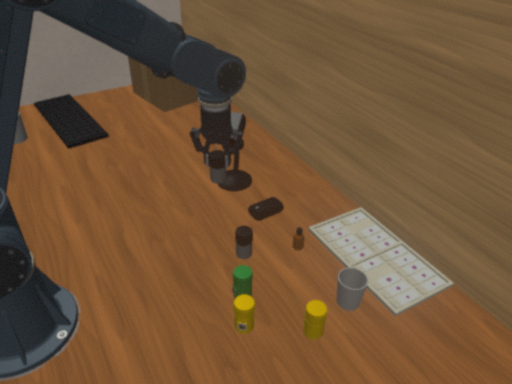

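View pics/topF.png

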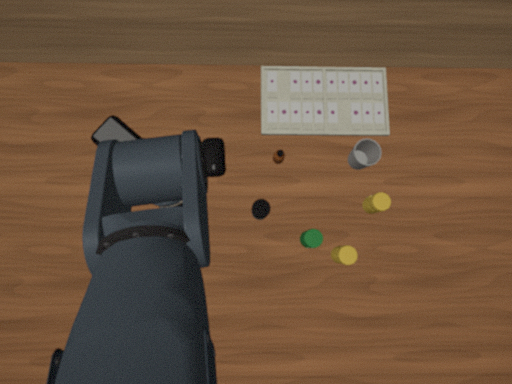

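```bash
python3 -c "
from h import *
print(force(6),manip.current_time()); manip.sign_off()"
```

```text
(array([-0.0806,  0.2744, -3.0267]), array([0.287 , 0.3609, 0.3945])) 38.8917
the job is handed in; nothing more can be done
```

The job is handed in at about 39 s, with the heavier canister held upright in front of the scanner, its label turned to the window.

- **Weighing:** I lifted both black-capped canisters by the cap with a 30 N grip. The first (near x 0.545, y -0.036) pulled about 0.5–0.7 N. The second (near x 0.534, y -0.226) pulled about 2.3–2.7 N, so it is the heavier.
- **Lighter canister:** I put it back upright on its spot. The top camera then showed it within about 1 mm of where it stood.
- **Heavier canister:** I turned it in front of the side camera to find its label. It now sits with the label about 10 cm out along the window's tilted line of sight, fingers on the cap only.

**Last checks**
- **Force and grip:** The wrist force was about 3 N, only the canister's weight, and the grip was unchanged.
- **Other things:** In the final pictures nothing else had moved.
- **Upright:** The canister measured within about 0.5° of upright.

**Uncertain**
- **Label not seen:** The label faces away from both cameras in the final pose, so its facing rests on the earlier measurement. Two fits gave 85.0° and 86.5° relative to the gripper, and I used 86.2°. I discarded a third estimate, from depth readings of the label's surface, as too scattered.
- **Vertical angle:** The label is level while the window looks 14° downward, so that tilt remains between them.

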